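Put the rivet-setting kit away

TASK

Put the rivet-setting kit away: pull the setter tray out of its organiser, stand every setter from the work block fully down in a free hole of the tray's block, then push the tray home until its spring catch clicks. Hang every bin that stands on the bench on the top rail of the louvred rack, its lip hooked over the rail, anywhere there is room beside the bin that hangs there already. There may be fewer setters and bins than places; leave everything else on the bench where it is.

Things in the scene. Friction and masses are not known exactly. Their poses are not given: they have to be found in the camera images.
- rail_mid (a point): Middle of the top rail's upper edge, 120 mm above the bench, on a fixed low grey steel louvred rack. z up, the rack's front faces -x, the rail runs 220 mm either way along y. The rail is an upright lip 3 mm thick; behind it is a trough 16 mm wide, over 20 mm deep, then the rack's sheet, 130 mm high. A second, like rail lies 50 mm below: do not use it.
- bin1_mid (a point): Bin 1 (absent in some starts), grey plastic, hardware fixed in it, 0.18-0.35 kg: 100 mm long (x), 62 wide over its plain sides (y), 60 high; this is its centre, 30 mm up. +x to its back, z up. Sides are full height from 15 mm before this point to the back, else 36 mm. Grip across the sides, about 15 mm above this point.
- bin1_lip (a point): Underside of bin 1's lip, 55.5 mm behind and 27 mm above its centre, axes alike. The 62 mm wide lip goes straight back from the top of the back wall (outer face 5.5 mm before this point) and turns down in a hook: inner face 5.5 mm behind this point, 3 mm thick, 14 mm deep. The rail goes in between. Hung, the bin leans nose-down by some 0.15 rad.
- bin2_mid (a point): Bin 2 (absent in some starts), grey plastic, hardware fixed in it, 0.18-0.35 kg: 100 mm long (x), 62 wide over its plain sides (y), 60 high; this is its centre, 30 mm up. +x to its back, z up. Sides are full height from 15 mm before this point to the back, else 36 mm. Grip across the sides, about 15 mm above this point.
- bin2_lip (a point): Underside of bin 2's lip, 55.5 mm behind and 27 mm above its centre, axes alike. The 62 mm wide lip goes straight back from the top of the back wall (outer face 5.5 mm before this point) and turns down in a hook: inner face 5.5 mm behind this point, 3 mm thick, 14 mm deep. The rail goes in between. Hung, the bin leans nose-down by some 0.15 rad.
- bin3_mid (a point): Bin 3 (absent in some starts), grey plastic, hardware fixed in it, 0.18-0.35 kg: 100 mm long (x), 62 wide over its plain sides (y), 60 high; this is its centre, 30 mm up. +x to its back, z up. Sides are full height from 15 mm before this point to the back, else 36 mm. Grip across the sides, about 15 mm above this point.
- bin3_lip (a point): Underside of bin 3's lip, 55.5 mm behind and 27 mm above its centre, axes alike. The 62 mm wide lip goes straight back from the top of the back wall (outer face 5.5 mm before this point) and turns down in a hook: inner face 5.5 mm behind this point, 3 mm thick, 14 mm deep. The rail goes in between. Hung, the bin leans nose-down by some 0.15 rad.
- hung_bin_mid (a point): Centre of a like bin that already hangs on the top rail near the rail's -y end; it can only slide a little along the rail. Leave it there.
- tray (a joint): How far the setter tray is out of the wooden organiser (m): 0 fully home (as it starts), 0.125 fully out. It slides along its x with about 1 N of friction and stays where it is left. A roller catch holds it home with about 8 N; pushed back in, it resists with about 8 N from 16 mm, snaps over at 7 mm and draws the tray home.
- catch (a joint): Side travel of the catch's spring roller inside the organiser (m): 0 free, about 0.003 as the tray's striker passes it, below 0.001 once it has snapped in behind the striker (tray home).
- tray_handle (a point): Middle of the steel bar handle on the tray's front: bar 8 mm thick, 90 mm long (y), 38 mm before the front panel, 66 mm above the bench. +x is the way to push the tray in, z up. The panel is 212 mm wide, its top 84 mm above the bench. With the tray home the organiser (126 mm high) begins 63 mm behind the bar; two cheeks, 84 mm high, flank the panel.
- tray_block (a point): Middle of the top of the drilled wooden block in the tray, 48 mm above the bench, 93 mm behind the handle, axes alike. Four upright round holes, 10 mm wide, 32 deep, chamfered, at y = -60, -20, 20, 60 mm; that at -60 already holds an awl, its round handle 14 mm thick, 42 mm high. The organiser's front edge is 30 mm nearer the row than the tray is out (95 mm at most).
- work_block: Dark wooden block, fixed, 130 mm long (x), 46 mm wide, 36 mm high, origin at the centre of its underside. Three holes like the tray's in a row along x at -36, 0 and 36 mm, in which the setters stand.
- setter1_mid (a point): Setter 1 (absent in some starts), a steel rivet setter standing in the work block, 70 g, 78 mm long: a round shank 8 mm thick and 28 long, above it a round body 14 mm thick and 50 long. This is on its axis half-way up, 39 mm above the tip, 11 mm above the body's lower end (shoulder); z up along it. Fully down, the shoulder rests on the block.
- setter2_mid (a point): Setter 2 (absent in some starts), a steel rivet setter standing in the work block, 70 g, 78 mm long: a round shank 8 mm thick and 28 long, above it a round body 14 mm thick and 50 long. This is on its axis half-way up, 39 mm above the tip, 11 mm above the body's lower end (shoulder); z up along it. Fully down, the shoulder rests on the block.
- setter3_mid (a point): Setter 3 (absent in some starts), a steel rivet setter standing in the work block, 70 g, 78 mm long: a round shank 8 mm thick and 28 long, above it a round body 14 mm thick and 50 long. This is on its axis half-way up, 39 mm above the tip, 11 mm above the body's lower end (shoulder); z up along it. Fully down, the shoulder rests on the block.
- bowl: White bowl, 110 mm wide, 45 mm high. Origin at its underside. Leave it alone.
- anvil: Steel setting anvil, a disc 80 mm wide and 28 mm high. Origin at its underside. Leave it alone.
- maul: Round wooden maul lying down, 64 mm thick and about 180 mm long, its head to +x. Origin at its underside. Leave it alone.
- glue: Glue jar, 60 mm wide, 90 mm high. Origin at its underside. Leave it alone.
- beeswax: Block of wax, 60 x 45 x 30 mm. Origin at its underside. Leave it alone.
- strop: Wooden strop lying flat, 290 x 50 x 15 mm, along x. Origin at its underside. Leave it alone.
- offcut: Wooden offcut, 90 x 40 x 25 mm. Origin at its underside. Leave it alone.
There are look-alikes about, which are no part of the job. What is shaped like the part that bears bin2_mid but pink is not meant.

How it is judged:
On the way, in this order (a step that is already met when the one before it is completed fails the run):
1. every setter stands fully down in the tray's block while the tray is still pulled out (z of setter1_mid in the frame of tray_block between 0.008 and 0.014 m and x of setter1_mid in the frame of tray_block between -0.005 and 0.005 m and y of setter1_mid in the frame of tray_block between -0.07 and 0.07 m and angle between each of setter1_mid, setter2_mid, setter3_mid's own z axis and vertical below 0.12 rad and z of setter2_mid in the frame of tray_block between 0.008 and 0.014 m and x of setter2_mid in the frame of tray_block between -0.005 and 0.005 m and y of setter2_mid in the frame of tray_block between -0.07 and 0.07 m and z of setter3_mid in the frame of tray_block between 0.008 and 0.014 m and x of setter3_mid in the frame of tray_block between -0.005 and 0.005 m and y of setter3_mid in the frame of tray_block between -0.07 and 0.07 m and value of joint tray above 0.04 m), for 0.2 s.
2. the tray is pushed home until its catch clicks (value of joint tray below 0.003 m and value of joint catch below 0.002 m), for 0.2 s.
At the end, for the whole second after the job is handed in: Every setter stands upright in the tray's block, shoulder within 3 mm of its top; the tray is within 3 mm of home, catch snapped in; every bin hangs at rest on the top rail, lip within 6 mm of its edge, square within 0.2 rad, the lip's middle 20 mm or more from the rail's ends (all of step 2 and z of setter1_mid in the frame of tray_block between 0.008 and 0.014 m and x of setter1_mid in the frame of tray_block between -0.005 and 0.005 m and y of setter1_mid in the frame of tray_block between -0.07 and 0.07 m and angle between each of setter1_mid, setter2_mid, setter3_mid's own z axis and vertical below 0.12 rad and z of setter2_mid in the frame of tray_block between 0.008 and 0.014 m and x of setter2_mid in the frame of tray_block between -0.005 and 0.005 m and y of setter2_mid in the frame of tray_block between -0.07 and 0.07 m and z of setter3_mid in the frame of tray_block between 0.008 and 0.014 m and x of setter3_mid in the frame of tray_block between -0.005 and 0.005 m and y of setter3_mid in the frame of tray_block between -0.07 and 0.07 m and z of bin1_lip in the frame of rail_mid between -0.005 and 0.006 m and x of bin1_lip in the frame of rail_mid between -0.008 and 0.008 m and y of bin1_lip in the frame of rail_mid between -0.2 and 0.2 m and angle between each of bin1_lip, bin2_lip, bin3_lip's own z axis and vertical below 0.3 rad and angle between the y axis of each of bin1_lip, bin2_lip, bin3_lip and the y axis of rail_mid, either way round below 0.2 rad and linear speed of each of bin1, bin2, bin3 below 0.02 m/s and z of bin2_lip in the frame of rail_mid between -0.005 and 0.006 m and x of bin2_lip in the frame of rail_mid between -0.008 and 0.008 m and y of bin2_lip in the frame of rail_mid between -0.2 and 0.2 m and z of bin3_lip in the frame of rail_mid between -0.005 and 0.006 m and x of bin3_lip in the frame of rail_mid between -0.008 and 0.008 m and y of bin3_lip in the frame of rail_mid between -0.2 and 0.2 m); the robot touches nothing.
It fails at once if another thing on the bench (bowl, anvil, maul, glue jar, wax, strop, offcut) or the bin that hangs already is moved by more than 30 mm (distance of any of bowl, anvil, maul, glue, beeswax, strop, offcut, hung_bin_mid from where it was at the start of the episode above 0.03 m).
Of bin1, bin2, bin3 only 2 to 3 are there at a start; the rules pass over those that are not, and their reading is None.
Of setter1, setter2, setter3 only 2 to 3 are there at a start; the rules pass over those that are not, and their reading is None.
At some moment in a run one of bin1, bin2, bin3 may be knocked a few centimetres aside while the robot is not near it.
It also fails if it takes over 208 s, if anything falls off the work surface, if the arm or the gripper's body presses on something with over 40 N, if the wrist force passes 120 N, or if a joint passes its speed limit or range.

ROBOT

A 6-joint arm with a two-finger parallel gripper is mounted at the origin on the work surface. World frame = base frame: x ahead of the robot, y to its left, z up, the work surface at z = 0. Lengths are in m, angles in rad, forces in N, time in s.
With the tool pointing down it reaches from about 0.25 to 0.775 m from the base axis. Payload 4 kg.
Tool frame: the origin (TCP) lies midway between the tips of the shut fingers; the grasp point (between the pads) lies 19 mm behind it; z points along the fingers, y is the line along which they close (so a half turn about z gives the same grasp; the last joint's range is limited). The gripper opens to 94 mm and grips with 3 to 60 N. Pads are 16 mm wide; open, the fingers measure 119 mm over their backs; the gripper's body (75 mm by 177 mm) begins 78 mm behind the grasp point.
Start: joints at [1.18, 0.087, 1.371, -0, 1.684, -0.103], TCP at [0.156, 0.527, 0.206] pointing down, gripper open.
Joint ranges: [-3.1, 3.1], [-0.76, 2.03], [0.27, 2.55], [-1.08, 4.22], [0.17, 2.65], [-2.57, 2.57]. Speed limits (rad/s): [2.79, 2.79, 3.14, 3.14, 3.14, 3.14].

INTERFACE

Orientations are given as [roll, pitch, yaw] about the fixed x, y, z axes, in that order (R = Rz(yaw) Ry(pitch) Rx(roll)).
In Python, from bench import get_obs, snapshot, close_job gives the robot as it stands. The module is installed in compiled form; this text tells all that it offers.
- The arm moves only by the tool drive_tool, never from a script. Its argument "commands" is a list of rows, each a list of 6 numbers: the shift along the tool's x, y, z in units of 0.04 m (1.0 is 0.04 m), then the turn, a rotation vector about the tool's x, y, z in units of 0.1 rad (1.0 is 0.1 rad). In form: [[dx, dy, dz, wx, wy, wz], ...]. A call has 1 to 20 rows; each row shifts and turns the commanded pose from where the row before left it, along the tool's axes as they then stand; what a row does not reach is not made up. A row lasts 1/8 s, in which the tool goes at most 62.5 mm and 10.7 degrees, less where a joint would pass 70% of its speed; a pose out of reach is approached as far as the arm can. A call with a number of a shift or a turn outside -1 to 1 is refused whole. A call with a gripper value outside its range is refused whole. "gripper" is the closure, from 0 (fully open) to 1 (shut), set as the call begins (left out, the last holds). The fingers move at their own pace and stop on an object; the grip force is fixed at half the most. Time passes only in rows, so rows that do not move let the fingers close. It gives the time, the measured TCP pose, the force, the opening and the grip force at its end, in the units of the state.
- get_obs(): the state, without advancing time (a new reading comes with each control period).
- snapshot(name): name is "scene" or "top" or "wrist"; returns a dict with "image" (384x512x3 uint8, blue, green, red), "range_z" (384x512 float32, m along the optical axis (not along the pixel's ray), 0 where there is no reading), "fx", "fy", "cx", "cy" (pixels), "rvec" (rotation vector, rad) and "tvec" (3), from world to camera coordinates, as OpenCV has them. Camera axes: x right, y down, z forward; pixel columns grow to the right and rows downward; lengths in m; the calibration is good to about 2 mm. The wrist camera is an equidistant fisheye: a pixel r from the principal point sees the ray r / f radians off the axis. A picture is of the moment at which its call begins.
- close_job(): hands the job in; it is judged then, once.
The state is a dict: "time": time; "joint_positions": joint angles; "qvel": joint speeds; "joint_torque": joint torques, N m; "tool_pos": TCP position; "ee_rot": TCP orientation; "wrist_force": force on the tool from outside, world axes, zero at the start; "wrist_torque": the same for the moment, N m; "width": finger opening in m; "finger_force": force on a finger pad.
Only numpy, scipy, OpenCV 4.12 (cv2) and the standard library are available. Lean on these libraries where they do the work, as an engineer would, in place of code of your own. Each camera call takes 0.05 s, during which the arm holds its last target. There are 200 camera calls.

## Working session

There is one attempt and no reset: what is moved stays moved. The work goes in short steps, Python scripts to look and compute and a tool call to move; the robot and the scene stay as the last step left them, time stands still between calls to the robot, and variables do not carry over. Pictures are saved under pics/ and viewed, at most 14 in all, crops included, and the job is handed in when it is done.

Besides the shell and the picture viewer there is one more tool, called after "Emit:" as name([rows], argument=value, ...), one row to a line, values as JSON. drive_tool: Moves the arm, as the interface text tells. Its arguments: {"type":"object","properties":{"commands":{"type":"array"},"gripper":{"type":"number"}},"required":["commands"]}

```bash
mkdir -p pics
cat > h.py <<'E'
import numpy as np, cv2, pickle
from bench import get_obs, snapshot
def snap(n, tag):
    s=snapshot(n); pickle.dump(s,open(f'{tag}.pkl','wb')); cv2.imwrite(f'pics/{tag}.png',s['image']); return s
def load(tag): return pickle.load(open(f'{tag}.pkl','rb'))
def cloud(s, fish=False):
    z=s['range_z']; h,w=z.shape; u,v=np.meshgrid(np.arange(w),np.arange(h))
    x=(u-s['cx'])/s['fx']; y=(v-s['cy'])/s['fy']
    if fish:
        r=np.hypot(x,y)+1e-9; k=np.tan(np.minimum(r,1.5))/r; x=x*k; y=y*k
    P=np.stack([x*z,y*z,z],-1); R,_=cv2.Rodrigues(np.array(s['rvec'],float))
    W=(P-np.array(s['tvec']).ravel())@R
    W[z<=0]=np.nan
    return W
E
python3 - <<'E'
from h import *
for n in('scene','top'):
    s=snap(n,n+'0'); R,_=cv2.Rodrigues(np.array(s['rvec'],float)); print(n,-R.T@np.array(s['tvec']).ravel(),s['fx'],s['cx'],s['cy'])
print({k:np.round(v,3) for k,v in get_obs().items()})
E
```

```text
scene [1.13948065 0.68359437 1.00236893] 400.12591154158514 255.10121735273069 198.75725662503368
top [0.38201905 0.00372581 1.60555727] 415.6962843809671 254.17174583325647 188.98175381819402
{'time': np.float64(0.1), 'joint_positions': array([ 1.18 ,  0.088,  1.372, -0.   ,  1.684, -0.103]), 'qvel': array([ 0.001,  0.001, -0.004,  0.   , -0.   , -0.002]), 'joint_torque': array([ 2.0000e-03, -3.4125e+01, -3.0330e+01,  7.2000e-02,  3.0000e-02,
       -0.0000e+00]), 'tool_pos': array([0.156, 0.527, 0.204]), 'ee_rot': array([-3.14 , -0.   ,  2.854]), 'wrist_force': array([ 0.017,  0.401, -0.253]), 'wrist_torque': array([0.063, 0.017, 0.024]), 'finger_force': np.float64(0.0), 'width': np.float64(0.094)}
```

View pics/top0.png

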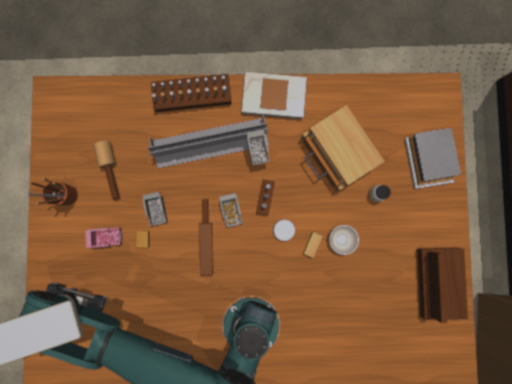

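View pics/scene0.png

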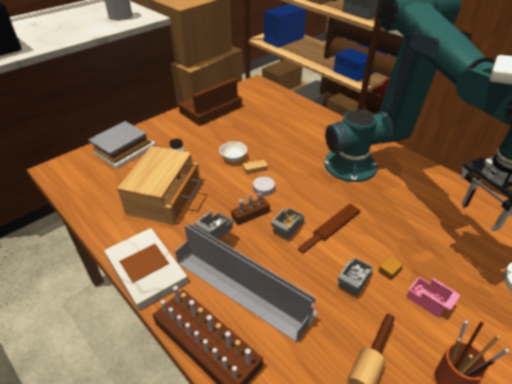

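The top view has x up and y left. It shows two grey bins at (155,209) and (230,210), the pink decoy at (103,238), the rack at (208,143) with the hung bin at (258,149), the organiser at (342,147) with its handle near (313,168), and the work block at (265,197). Next I'll measure from depth.

Run:
```python
from h import *
s=load('top0'); W=cloud(s); im=s['image']
def rect(name,u0,u1,v0,v1,zl,zh):
    sub=W[v0:v1,u0:u1].reshape(-1,3); m=(sub[:,2]>zl)&(sub[:,2]<zh); p=sub[m]
    if len(p)<4: print(name,len(p));return
    r=cv2.minAreaRect(p[:,:2].astype(np.float32)*1000); print(name,len(p),np.round(p.mean(0),4),'rect mm',np.round(r[0],1),np.round(r[1],1),round(r[2],1),'zmed',np.round(np.median(p[:,2]),4))
rect('bin155',135,175,188,230,.045,.075)
rect('bin155all',135,175,188,230,.012,.075)
rect('bin230',215,246,188,230,.045,.075)
rect('bin230all',215,246,188,230,.012,.075)
rect('work',250,280,175,220,.025,.045)
rect('setters',250,280,175,220,.06,.11)
rect('organiser',295,390,100,195,.115,.14)
rect('cheek/panel',295,350,130,195,.075,.095)
rect('handle',295,330,145,190,.05,.074)
rect('rack',140,280,110,170,.122,.14)
rect('rackrail',140,245,115,170,.110,.125)
a=cv2.resize(im[90:235,135:400],None,fx=3,fy=3,interpolation=cv2.INTER_CUBIC); cv2.imwrite('pics/topc.png',a)
s=load('scene0'); a=cv2.resize(s['image'][135:275,110:320],None,fx=3.8,fy=3.8,interpolation=cv2.INTER_CUBIC); cv2.imwrite('pics/scenec.png',a[:,:800])
```

```text
bin155 155 [0.4748 0.3636 0.0591] rect mm [446.5 358.6] [114.5  66.2] 11.1 zmed 0.0599
bin155all 445 [0.4515 0.3597 0.0366] rect mm [449.2 358.5] [119.  133.3] 82.5 zmed 0.0321
bin230 132 [0.4705 0.0786 0.0603] rect mm [453.3  75.3] [81.9 64.4] 12.3 zmed 0.0607
bin230all 302 [0.4447 0.0748 0.0391] rect mm [437.7  72.6] [117.1  73.6] 6.3 zmed 0.0358
work 365 [ 0.4856 -0.0598  0.0363] rect mm [486.2 -60.1] [ 45.9 129.6] 78.1 zmed 0.0364
setters 42 [ 0.4858 -0.0602  0.0848] rect mm [486.8 -60.8] [14.  83.1] 79.2 zmed 0.0868
organiser 3016 [ 0.6653 -0.3525  0.126 ] rect mm [ 667.2 -354. ] [248.7 163.4] 32.2 zmed 0.126
cheek/panel 256 [ 0.6145 -0.2699  0.0837] rect mm [ 607.8 -258.9] [247.6  64.6] 32.1 zmed 0.0839
handle 148 [ 0.6057 -0.251   0.0649] rect mm [ 616.1 -260.7] [138.5  81.8] 31.7 zmed 0.067
rack 305 [0.6974 0.0923 0.1283] rect mm [659.  140.6] [ 96.2 436.5] 11.3 zmed 0.128
rackrail 233 [0.6839 0.1912 0.1177] rect mm [685.3 190.8] [ 24.  354.5] 11.8 zmed 0.1181
```

View pics/topc.png

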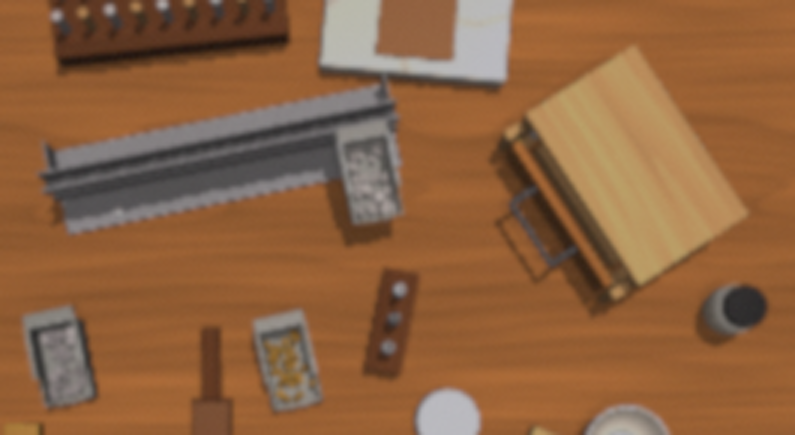

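View pics/scenec.png

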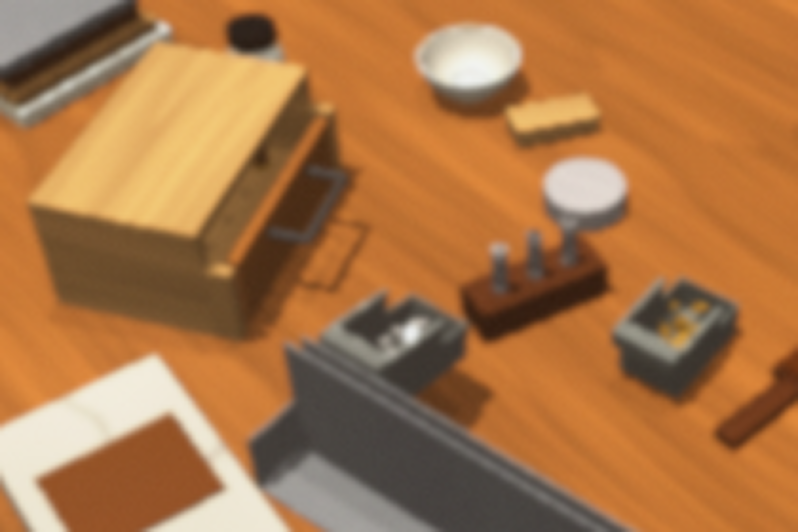

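The scene shows three setters in the work block, two grey bins, and the tray home with its handle toward (-x,+y). Tray yaw is about -57.8°. I'll turn the tool and go above the handle.

Emit:
drive_tool([
  [0,0,0,0,0,1],
  [0,0,0,0,0,1],
  [0,0,0,0,0,1],
  [0,0,0,0,0,1],
  [0,0,0,0,0,1],
  [0,0,0,0,0,1],
  [0,0,0,0,0,1],
  [0,0,0,0,0,1],
  [0,0,0,0,0,1],
  [0,0,0,0,0,1],
  [0,0,0,0,0,1],
  [0,0,0,0,0,1],
  [0,0,0,0,0,1],
  [0,0,0,0,0,1],
  [0,0,0,0,0,1],
  [0,0,0,0,0,1],
  [0,0,0,0,0,1],
  [0,0,0,0,0,1],
  [0,0,0,0,0,1],
  [0,0,0,0,0,1],
])

```text
time: 2.6
tool_pos: [0.156, 0.5271, 0.2048]
ee_rot: [3.141, 0.001, 0.85]
wrist_force: [-0.3, -0.0, -0.5]
width: 0.0943
finger_force: 0.0
```

Emit:
drive_tool([
  [0,0,0,0,0,1],
  [0,0,0,0,0,1],
  [0,0.5,0,0,0,0.92],
  [0,1,0,0,0,0],
  [0,1,0,0,0,0],
  [0,1,0,0,0,0],
  [0,1,0,0,0,0],
  [0,1,0,0,0,0],
  [0,1,0,0,0,0],
  [0,1,0,0,0,0],
  [0,1,0,0,0,0],
  [0,1,0,0,0,0],
  [0,1,0,0,0,0],
  [0,1,0,0,0,0],
  [0,1,0,0,0,0],
  [0,1,0,0,0,0],
  [0,1,0,0,0,0],
  [0,1,0,0,0,0],
  [0,1,0,0,0,0],
  [0,1,0,0,0,0],
])

```text
time: 5.1
tool_pos: [0.5308, -0.0651, 0.2048]
ee_rot: [-3.141, 0.001, 0.562]
wrist_force: [0.1, 0.2, -0.2]
width: 0.0943
finger_force: 0.0
```

Run:
```python
from h import *
s=snap('wrist','w1'); R,_=cv2.Rodrigues(np.array(s['rvec'],float)); print(-R.T@np.array(s['tvec']).ravel(),R,s['fx'],s['cx'],s['cy'])
W=cloud(s,True)
for v in range(30,384,50): print([tuple(np.round(W[v,u],3)) for u in range(30,512,110)])
```

```text
[ 0.59480641 -0.02477385  0.38424127] [[ 0.53268232 -0.84631364 -0.00166042]
 [-0.81639263 -0.5143647   0.26254911]
 [-0.22305295 -0.13849972 -0.9649172 ]] 297.3186396354542 255.94331547296323 196.66229216742136
[(np.float64(0.547), np.float64(0.375), np.float64(-0.001)), (np.float64(0.62), np.float64(0.177), np.float64(0.001)), (np.float64(0.688), np.float64(0.044), np.float64(0.004)), (np.float64(0.72), np.float64(-0.059), np.float64(0.118)), (np.float64(0.883), np.float64(-0.201), np.float64(0.035))]
[(np.float64(0.477), np.float64(0.323), np.float64(0.0)), (np.float64(0.56), np.float64(0.137), np.float64(-0.0)), (np.float64(0.632), np.float64(0.008), np.float64(-0.0)), (np.float64(0.715), np.float64(-0.111), np.float64(-0.0)), (np.float64(0.839), np.float64(-0.26), np.float64(-0.001))]
[(np.float64(0.408), np.float64(0.282), np.float64(0.001)), (np.float64(0.502), np.float64(0.102), np.float64(0.001)), (np.float64(0.577), np.float64(-0.026), np.float64(0.0)), (np.float64(0.658), np.float64(-0.148), np.float64(0.001)), (np.float64(0.723), np.float64(-0.224), np.float64(0.109))]
[(
[... 788 characters left out ...]
1), np.float64(-0.101), np.float64(0.274)), (np.float64(0.593), np.float64(-0.102), np.float64(0.322))]
[(np.float64(0.522), np.float64(-0.0), np.float64(0.339)), (np.float64(0.498), np.float64(-0.028), np.float64(0.293)), (np.float64(0.308), np.float64(-0.193), np.float64(0.001)), (np.float64(0.399), np.float64(-0.362), np.float64(-0.0)), (np.float64(0.581), np.float64(-0.11), np.float64(0.33))]
[(np.float64(0.508), np.float64(-0.005), np.float64(0.345)), (np.float64(0.538), np.float64(-0.031), np.float64(0.344)), (np.float64(0.549), np.float64(-0.052), np.float64(0.341)), (np.float64(0.562), np.float64(-0.072), np.float64(0.343)), (np.float64(0.572), np.float64(-0.109), np.float64(0.343))]
```

View pics/w1.png

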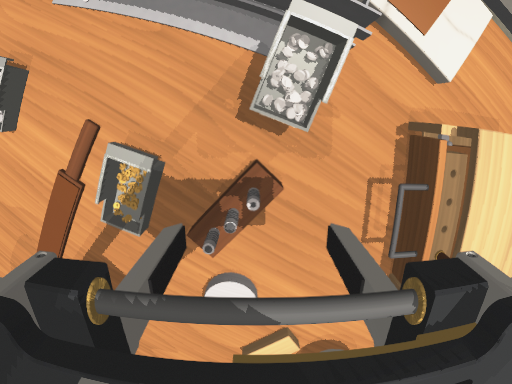

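The wrist view shows three setters at (210,242), (231,222), (253,200), the handle bar at (402,222), a gold-filled bin at (130,185), the hung bin at (300,70) and the tray holes near (450,175). I'll measure these.

```bash
cat >> h.py <<'E'
def rect(W,name,u0,u1,v0,v1,zl,zh):
    sub=W[v0:v1,u0:u1].reshape(-1,3); m=(sub[:,2]>zl)&(sub[:,2]<zh); p=sub[m]
    if len(p)<4: print(name,len(p));return p
    r=cv2.minAreaRect(p[:,:2].astype(np.float32)*1000); print(name,len(p),'mean',np.round(p.mean(0),4),'rect',np.round(r[0],1),np.round(r[1],1),round(r[2],1),'z',np.round(np.median(p[:,2]),4)); return p
E
python3 - <<'E'
from h import *
W=cloud(load('w1'),True)
rect(W,'handle',375,425,180,265,.058,.072)
rect(W,'handlemid',375,408,195,245,.058,.072)
for n,u,v in(('s1',210,242),('s2',231,222),('s3',253,200)): rect(W,n,u-14,u+14,v-14,v+14,.082,.092)
rect(W,'work',185,290,155,255,.031,.04)
rect(W,'binB',90,168,135,240,.052,.064)
rect(W,'orgtop',410,512,120,300,.120,.130)
rect(W,'cheekpanel',395,470,118,285,.078,.088)
rect(W,'tblock',430,480,130,285,.040,.054)
E
```

```text
handle 1082 mean [ 0.5928 -0.2479  0.0677] rect [ 591.  -251.3] [109.5  44.4] 32.1 z 0.0688
handlemid 334 mean [ 0.5883 -0.231   0.0689] rect [ 588.4 -232. ] [65.4  8.9] 32.5 z 0.0692
s1 121 mean [ 0.4483 -0.0539  0.0862] rect [447.8 -54.2] [13.3 12.4] 30.8 z 0.0864
s2 133 mean [ 0.4831 -0.0617  0.0864] rect [482.6 -61.9] [13.  13.8] 78.2 z 0.0866
s3 140 mean [ 0.5177 -0.0682  0.0862] rect [517.3 -68.3] [12.9 13.3] 15.8 z 0.0864
work 2887 mean [ 0.4897 -0.0609  0.0363] rect [481.8 -61.5] [ 46.8 130.3] 78.3 z 0.0363
binB 1278 mean [0.4661 0.0775 0.0597] rect [450.6  74.3] [81.2 65.9] 11.7 z 0.0602
orgtop 5727 mean [ 0.6749 -0.297   0.1258] rect [ 658.7 -308.9] [218.6  99.8] 50.6 z 0.126
cheekpanel 1381 mean [ 0.6475 -0.2467  0.0833] rect [ 643.4 -256.1] [174.2  26.3] 30.8 z 0.0838
tblock 2134 mean [ 0.6502 -0.306   0.048 ] rect [ 646.2 -309.2] [155.   41.8] 31.9 z 0.0481
```

Emit:
drive_tool([
  [-0.2,0.86,0,0,0,0],
  [-0.2,0.86,0,0,0,0],
  [-0.2,0.86,0,0,0,0],
  [-0.1,0.86,0,0,0,0],
  [0,0.86,0,0,0,0],
  [0,0,0,0,0,0],
  [0,0,0.8,0,0,0],
  [0,0,0.8,0,0,0],
  [0,0,0.8,0,0,0],
  [0,0,0.8,0,0,0],
  [0,0,0.75,0,0,0],
  [0,0,0,0,0,0],
], gripper=0.65)

```text
time: 6.65
tool_pos: [0.5958, -0.2222, 0.044]
ee_rot: [-3.135, 0.004, 0.563]
wrist_force: [-0.0, 0.9, 0.5]
width: 0.0329
finger_force: 0.0
```

Emit:
drive_tool([
  [0,0,0,0,0,0],
  [0,0,0,0,0,0],
  [0,0,0,0,0,0],
  [0,0,0,0,0,0],
], gripper=1)

```text
time: 7.15
tool_pos: [0.6002, -0.2259, 0.0495]
ee_rot: [3.136, -0.002, 0.561]
wrist_force: [2.6, -2.0, 2.6]
width: 0.007
finger_force: 30.0
```

Emit:
drive_tool([
  [0,-0.25,0,0,0,0],
  [0,-0.25,0,0,0,0],
  [0,-0.35,0,0,0,0],
  [0,-0.45,0,0,0,0],
  [0,-0.45,0,0,0,0],
  [0,-0.45,0,0,0,0],
  [0,-0.4,0,0,0,0],
  [0,-0.3,0,0,0,0],
  [0,-0.1,0,0,0,0],
  [0,0,0,0,0,0],
  [0,0,0,0,0,0],
])

```text
time: 8.52
tool_pos: [0.5349, -0.1216, 0.0494]
ee_rot: [-3.141, -0.002, 0.562]
wrist_force: [-0.1, 1.6, 7.8]
width: 0.0068
finger_force: 30.0
```

Emit:
drive_tool([
  [0,0,0,0,0,0],
  [0,0,0,0,0,0],
  [0,0,-0.3,0,0,0],
  [0,0,-0.7,0,0,0],
  [0,0,-1,0,0,0],
  [0,0,-1,0,0,0],
  [0,0,-0.8,0,0,0],
  [0,0.8,0,0,0,0],
  [0,0.8,0,0,0,0],
  [0,0.7,0,0,0,0],
  [0,0,0,0,0,0],
  [0,0,0,0,0,0],
], gripper=0.65)

```text
time: 10.02
tool_pos: [0.5832, -0.2001, 0.1996]
ee_rot: [-3.141, -0.0, 0.562]
wrist_force: [0.5, -0.1, -0.3]
width: 0.0328
finger_force: 0.0
```

Run:
```python
from h import *
s=snap('wrist','w2'); o=get_obs(); print(o['tool_pos'],o['ee_rot'])
```

```text
[ 0.58315318 -0.19989246  0.19975426] [-3.14096829e+00 -1.84438271e-04  5.62394037e-01]
```

View pics/w2.png

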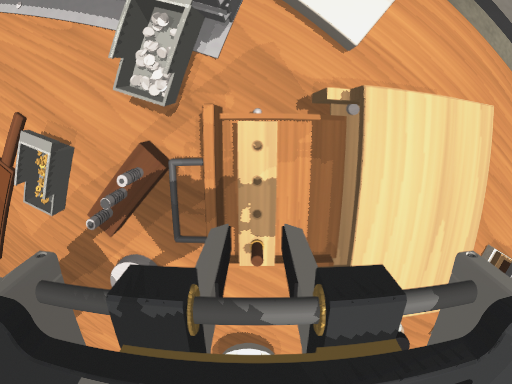

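The view shows the tray out, its free holes at (257,146), (257,181) and (257,214), and the awl at (257,252). I'll cast rays at the dark blobs onto z=0.048 and compare the spacing with 40 mm.

```bash
cat >> h.py <<'E'
def ray(s,u,v,z,fish=True):
    x=(u-s['cx'])/s['fx']; y=(v-s['cy'])/s['fy']
    r=np.hypot(x,y)+1e-12; k=np.tan(r)/r if fish else 1
    R,_=cv2.Rodrigues(np.array(s['rvec'],float)); t=np.array(s['tvec']).ravel()
    c=-R.T@t; d=R.T@np.array([x*k,y*k,1]); return c+d*(z-c[2])/d[2]
E
python3 - <<'E'
from h import *
s=load('w2'); g=s['image'][:,:,2].astype(float); W=cloud(s,True)
c=[]
for u,v in((257,146),(257,181),(257,214)):
    p=g[v-8:v+9,u-8:u+9]; print(np.round(p[::4,::2]).astype(int).tolist())
    th=(p.min()+np.median(p))/2*1.0; n,l,st,ce=cv2.connectedComponentsWithStats((p<th).astype(np.uint8))
    k=1+np.argmax(st[1:,4]); q=(u-8+ce[k][0],v-8+ce[k][1]); r=ray(s,*q,.048); c.append(r); print(q,st[k][2:],np.round(r,4))
c=np.array(c); print(np.linalg.norm(np.diff(c,axis=0),axis=1), np.degrees(np.arctan2(*(c[0]-c[2])[[1,0]])))
rect(W,'tblock',235,280,115,270,.043,.053)
rect(W,'bar',165,182,170,235,.06,.075)
rect(W,'panel',203,222,110,260,.08,.088)
E
```

```text
[[242, 242, 242, 241, 241, 242, 242, 242, 238], [242, 242, 216, 162, 158, 167, 215, 242, 238], [241, 236, 159, 167, 157, 148, 145, 235, 238], [241, 241, 235, 214, 182, 215, 233, 242, 239], [240, 241, 242, 241, 241, 242, 242, 242, 239]]
(np.float64(257.48148148148147), np.float64(145.74074074074073)) [ 9  8 54] [ 0.6213 -0.1774  0.048 ]
[[238, 240, 240, 240, 240, 242, 243, 243, 243], [238, 239, 221, 201, 155, 176, 227, 243, 243], [238, 237, 137, 96, 100, 101, 128, 195, 188], [175, 179, 171, 151, 148, 150, 182, 184, 178], [174, 179, 182, 180, 179, 183, 189, 183, 179]]
(np.float64(256.8181818181818), np.float64(181.4090909090909)) [ 9  6 44] [ 0.5865 -0.1985  0.048 ]
[[171, 177, 180, 178, 177, 180, 187, 184, 180], [215, 177, 172, 119, 110, 140, 180, 185, 181], [222, 163, 105, 94, 97, 101, 139, 181, 182], [239, 176, 170, 151, 147, 155, 179, 183, 181], [175, 175, 178, 178, 175, 179, 184, 183, 183]]
(np.float64(256.5), np.float64(213.59259259259258)) [ 8  8 54] [ 0.5536 -0.2188  0.048 ]
[0.04072359 0.03857827] 31.43923447249219
tblock 5023 mean [ 0.5779 -0.2038  0.0483] rect [ 569.7 -208.7] [176.4  44.6] 32.0 z 0.0483
bar 445 mean [ 0.5222 -0.13    0.0695] rect [ 520.2 -130.8] [76.   8.4] 31.6 z 0.0697
panel 1426 mean [ 0.5771 -0.1471  0.084 ] rect [ 572.4 -149.9] [133.1  12.7] 31.9 z 0.0841
```

Emit:
drive_tool([
  [0.07,-0.73,0,0,0,0],
  [0.07,-0.73,0,0,0,0],
  [0.07,-0.73,0,0,0,0],
  [0.08,-0.73,0,0,0,0],
  [0.08,-0.73,0,0,0,0],
  [0,0,0,0,0,0],
  [0,0,0.7,0,0,0],
  [0,0,0.8,0,0,0],
  [0,0,0.8,0,0,0],
  [0,0,0.6,0,0,0],
  [0,0,0,0,0,0],
  [0,0,0,0,0,0],
  [0,0,0,0,0,0],
])

```text
time: 11.7
tool_pos: [0.5195, -0.0697, 0.0853]
ee_rot: [3.139, -0.002, 0.562]
wrist_force: [-0.1, 0.5, 0.2]
width: 0.0331
finger_force: 0.0
```

Run:
```python
from h import *
s=snap('wrist','w3'); W=cloud(s,True); o=get_obs(); print(o['tool_pos'])
for z in (.08,.031):pass
m=(W[...,2]>.083)&(W[...,2]<.09)
n,l,st,ce=cv2.connectedComponentsWithStats(m.astype(np.uint8))
for i in range(1,n):
    if st[i,4]>40:
        p=W[l==i]; d=p[:,:2].mean(0)-o['tool_pos'][:2]; c,sn=np.cos(.5624),np.sin(.5624); print(st[i],np.round(p.mean(0),4),'tool',np.round([c*d[0]+sn*d[1],sn*d[0]-c*d[1]],4))
```

```text
[ 0.51930527 -0.06961583  0.08508041]
[360   0  17   9  92] [ 0.6875 -0.0472  0.0869] tool [0.1542 0.0708]
[249   0 137 122 744] [ 0.6283 -0.0531  0.0872] tool [0.1011 0.0441]
[344  36  12  15 111] [ 0.6564 -0.051   0.0846] tool [0.1259 0.0573]
[335  56  14  11  61] [ 0.6435 -0.054   0.0839] tool [0.1134 0.053 ]
[ 379  125   31  149 1933] [ 0.5923 -0.1366  0.0841] tool [0.026  0.0956]
[244 227  21  22 333] [ 0.518  -0.0687  0.0862] tool [-0.0006 -0.0015]
[413 318  16  17 122] [ 0.5205 -0.2368  0.0872] tool [-0.0882  0.1421]
```

View pics/w3.png

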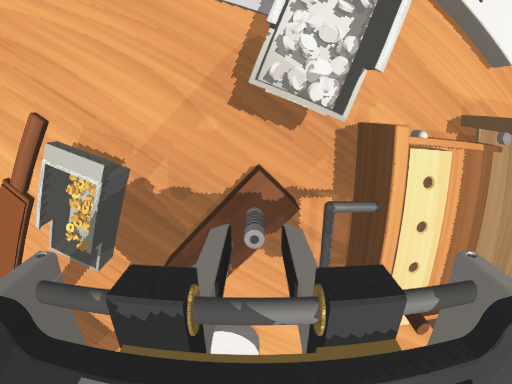

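The setter at (254,240) sits between the fingers, within 1.5 mm. I'll go down and grip.

Emit:
drive_tool([
  [0,-0.03,0.5,0,0,0],
  [0,0,0.45,0,0,0],
  [0,0,0,0,0,0],
  [0,0,0,0,0,0],
])

```text
time: 12.25
tool_pos: [0.518, -0.0684, 0.0459]
ee_rot: [3.141, -0.0, 0.562]
wrist_force: [-0.2, -0.2, 0.2]
width: 0.0327
finger_force: 0.0
```

Emit:
drive_tool([
  [0,0,0,0,0,0],
  [0,0,0,0,0,0],
  [0,0,0,0,0,0],
  [0,0,0,0,0,0],
], gripper=1)

```text
time: 12.75
tool_pos: [0.5181, -0.0684, 0.0461]
ee_rot: [3.141, -0.001, 0.562]
wrist_force: [-0.6, -0.3, 1.6]
width: 0.0134
finger_force: 30.0
```

Emit:
drive_tool([
  [0,0,-0.6,0,0,0],
  [0,0,-0.8,0,0,0],
  [0,0,-0.8,0,0,0],
  [0,0,-0.8,0,0,0],
  [0.1,0.6,0,0,0,0],
  [0.2,0.8,0,0,0,0],
  [0.2,0.8,0,0,0,0],
  [0.13,0.8,0,0,0,0],
  [0.1,0.67,0,0,0,0],
  [0,0,0,0,0,0],
  [0,0,0,0,0,0],
  [0,0,0,0,0,0],
])

```text
time: 14.25
tool_pos: [0.6201, -0.1761, 0.1656]
ee_rot: [-3.141, -0.0, 0.563]
wrist_force: [0.8, -0.4, -1.1]
width: 0.0135
finger_force: 30.0
```

Run:
```python
from h import *
s=snap('wrist','w4'); o=get_obs(); print(o['tool_pos'],o['ee_rot'])
W=cloud(s,True); cv2.imwrite('pics/w4c.png',cv2.resize(s['image'][90:330,150:410],None,fx=2,fy=2))
```

```text
[ 0.620195   -0.17610961  0.16585965] [-3.14157506e+00 -3.41184410e-04  5.62685611e-01]
```

View pics/w4c.png

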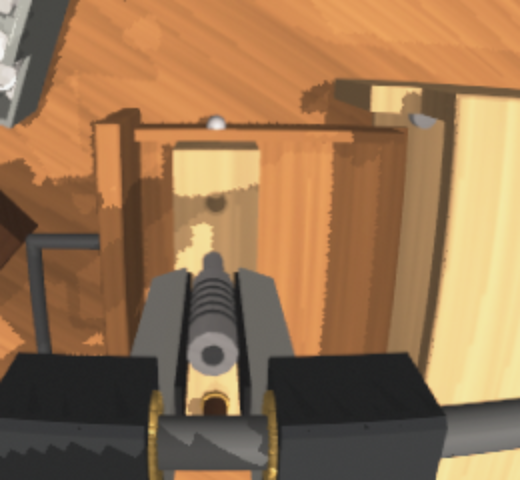

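Run:
```python
from h import *
s=load('w4'); g=s['image'][:,:,2].astype(float); o=get_obs()['tool_pos']; c,sn=np.cos(.5624),np.sin(.5624)
u,v=257,191; p=g[v-9:v+10,u-9:u+10]; n,l,st,ce=cv2.connectedComponentsWithStats((p<(p.min()+np.median(p))/2).astype(np.uint8)); k=1+np.argmax(st[1:,4]); print(st[k],ce[k])
for q,z in(((u-9+ce[k][0],v-9+ce[k][1]),.048),((256,217),.1275)):
    r=ray(s,*q,z); d=r-o; print(q,np.round(r,4),'tool',np.round([c*d[0]+sn*d[1],sn*d[0]-c*d[1]],4))
```

```text
[ 4  6 11  8 67] [9.28358209 9.53731343]
(np.float64(257.2835820895522), np.float64(191.53731343283582)) [ 0.6209 -0.1766  0.048 ] tool [0.0003 0.0008]
(256, 217) [ 0.62   -0.1757  0.1275] tool [ 0.0001 -0.0004]
```

Emit:
drive_tool([
  [0,0.025,0.5,0,0,0],
  [0,0,0.5,0,0,0],
  [0,0,0.5,0,0,0],
  [0,0,0.3,0,0,0],
  [0,0,0.2,0,0,0],
  [0,0,0.2,0,0,0],
  [0,0,0.1,0,0,0],
  [0,0,0,0,0,0],
  [0,0,0,0,0,0],
])

```text
time: 15.42
tool_pos: [0.6215, -0.1775, 0.0735]
ee_rot: [-3.142, -0.001, 0.562]
wrist_force: [2.0, 0.8, -2.0]
width: 0.013
finger_force: 30.0
```

Emit:
drive_tool([
  [0,0,0.15,0,0,0],
  [0,0,0.15,0,0,0],
  [0,0,0.1,0,0,0],
  [0,0,0,0,0,0],
  [0,0,0,0,0,0],
])

```text
time: 16.05
tool_pos: [0.6218, -0.1779, 0.058]
ee_rot: [3.14, -0.001, 0.562]
wrist_force: [3.3, 3.0, 3.3]
width: 0.0139
finger_force: 30.0
```

Emit:
drive_tool([
  [0,0,0,0,0,0],
  [0,0,0,0,0,0],
  [0,0,-0.3,0,0,0],
  [0,0,-0.7,0,0,0],
  [0,0,-0.8,0,0,0],
  [-0.28,-0.8,0,0,0,0],
  [-0.28,-0.9,0,0,0,0],
  [-0.28,-0.9,0,0,0,0],
  [-0.28,-0.9,0,0,0,0],
  [-0.26,-0.78,0,0,0,0],
  [0,0,0,0,0,0],
  [0,0,0,0,0,0],
  [0,0,0,0,0,0],
], gripper=0.65)

```text
time: 17.68
tool_pos: [0.484, -0.0631, 0.1296]
ee_rot: [3.141, -0.0, 0.561]
wrist_force: [-0.4, 0.5, 0.1]
width: 0.0326
finger_force: 0.0
```

```bash
cat >> h.py <<'E'
def tops(tag,zl=.083,zh=.09,yaw=.5624,amin=40):
    s=snap('wrist',tag); W=cloud(s,True); o=get_obs()['tool_pos']; print(np.round(o,4)); c,sn=np.cos(yaw),np.sin(yaw)
    n,l,st,ce=cv2.connectedComponentsWithStats(((W[...,2]>zl)&(W[...,2]<zh)).astype(np.uint8))
    for i in range(1,n):
        if st[i,4]>amin:
            p=W[l==i]; d=p[:,:2].mean(0)-o[:2]; print(st[i],np.round(p.mean(0),4),'tool units',np.round(np.array([c*d[0]+sn*d[1],sn*d[0]-c*d[1]])/.04,3))
E
python3 -c "
from h import *
tops('w5')
s=load('w5'); rect(cloud(s,True),'placed',300,512,100,330,.094,.102)"
```

```text
[ 0.4839 -0.0631  0.1295]
[283   0 104  88 515] [ 0.6244 -0.0523  0.087 ] tool units [3.117 1.645]
[356  22  10  13  69] [ 0.6562 -0.0508  0.0845] tool units [3.806 2.038]
[ 383   93   28  181 1893] [ 0.5709 -0.1504  0.0841] tool units [0.676 3.008]
[502  92  10  15 116] [ 0.7107 -0.2104  0.084 ] tool units [2.834 6.138]
[443 145   9  16  68] [ 0.6185 -0.1729  0.0868] tool units [1.382 4.117]
[245 207  17  17 237] [ 0.4826 -0.061   0.0864] tool units [ 0.    -0.062]
[422 267  14  13  89] [ 0.5208 -0.2364  0.0874] tool units [-1.53   4.158]
placed 187 mean [ 0.6201 -0.1765  0.0977] rect [ 620.6 -177.2] [13.1 14. ] 39.6 z 0.0979
```

Emit:
drive_tool([
  [0,-0.06,0.5,0,0,0],
  [0,0,0.6,0,0,0],
  [0,0,0.6,0,0,0],
  [0,0,0.4,0,0,0],
  [0,0,0,0,0,0],
  [0,0,0,0,0,0],
  [0,0,0,0,0,0],
])

```text
time: 18.6
tool_pos: [0.4829, -0.0606, 0.0467]
ee_rot: [3.14, -0.002, 0.562]
wrist_force: [-0.8, -0.3, 1.2]
width: 0.0327
finger_force: 0.0
```

Emit:
drive_tool([
  [0,0,0,0,0,0],
  [0,0,0,0,0,0],
  [0,0,0,0,0,0],
  [0,0,0,0,0,0],
], gripper=1)

```text
time: 19.1
tool_pos: [0.4823, -0.0606, 0.0458]
ee_rot: [3.141, -0.001, 0.562]
wrist_force: [0.6, -1.4, -0.4]
width: 0.0132
finger_force: 30.0
```

Emit:
drive_tool([
  [0,0,-0.6,0,0,0],
  [0,0,-0.8,0,0,0],
  [0,0,-0.8,0,0,0],
  [0,0,-0.8,0,0,0],
  [0.08,0.8,0,0,0,0],
  [0.08,0.9,0,0,0,0],
  [0.08,0.9,0,0,0,0],
  [0.08,0.9,0,0,0,0],
  [0.06,0.81,0,0,0,0],
  [0,0,0,0,0,0],
  [0,0,0,0,0,0],
  [0,0,0,0,0,0],
])

```text
time: 20.6
tool_pos: [0.5862, -0.1971, 0.1656]
ee_rot: [-3.141, -0.0, 0.563]
wrist_force: [-0.8, 1.6, -0.1]
width: 0.0134
finger_force: 30.0
```

```bash
cat >> h.py <<'E'
def hole(tag):
    s=snap('wrist',tag); g=s['image'][:,:,2].astype(float); o=get_obs()['tool_pos']; c,sn=np.cos(.5624),np.sin(.5624)
    u,v=257,191; p=g[v-9:v+10,u-9:u+10]; n,l,st,ce=cv2.connectedComponentsWithStats((p<(p.min()+np.median(p))/2).astype(np.uint8)); k=1+np.argmax(st[1:,4]); print(o,st[k],ce[k])
    r=ray(s,u-9+ce[k][0],v-9+ce[k][1],.048); d=r-o; print(np.round(r,4),'tool units',np.round(np.array([c*d[0]+sn*d[1],sn*d[0]-c*d[1]])/.04,3))
    print(p[::3,::2].astype(int).tolist())
E
python3 -c "
from h import *
hole('w6')"
```

```text
[ 0.5862576  -0.19715475  0.1657467 ] [ 5  6 10  8 63] [9.6984127 9.6031746]
[ 0.5871 -0.1981  0.048 ] tool units [0.006 0.031]
[[241, 241, 242, 242, 242, 242, 243, 244, 244, 244], [240, 241, 242, 242, 242, 237, 243, 234, 193, 198], [174, 227, 177, 144, 148, 154, 145, 140, 187, 186], [159, 160, 159, 110, 99, 102, 105, 104, 174, 185], [178, 181, 176, 138, 100, 104, 106, 145, 182, 186], [179, 180, 185, 185, 171, 153, 171, 191, 193, 185], [179, 181, 185, 186, 186, 184, 186, 193, 193, 185]]
```

Hole 2 is where I expected it. I'll shift by 0.035 and insert.

Emit:
drive_tool([
  [0,0.035,0.5,0,0,0],
  [0,0,0.5,0,0,0],
  [0,0,0.5,0,0,0],
  [0,0,0.3,0,0,0],
  [0,0,0.2,0,0,0],
  [0,0,0.2,0,0,0],
  [0,0,0.1,0,0,0],
  [0,0,0,0,0,0],
  [0,0,0.15,0,0,0],
  [0,0,0.15,0,0,0],
  [0,0,0.1,0,0,0],
  [0,0,0,0,0,0],
  [0,0,0,0,0,0],
])

```text
time: 22.28
tool_pos: [0.5878, -0.1993, 0.0578]
ee_rot: [3.141, -0.001, 0.562]
wrist_force: [1.7, 1.3, 2.1]
width: 0.0136
finger_force: 30.0
```

Emit:
drive_tool([
  [0,0,0,0,0,0],
  [0,0,0,0,0,0],
  [0,0,-0.3,0,0,0],
  [0,0,-0.7,0,0,0],
  [0,0,-0.8,0,0,0],
  [-0.17,-0.8,0,0,0,0],
  [-0.17,-0.85,0,0,0,0],
  [-0.17,-0.85,0,0,0,0],
  [-0.17,-0.85,0,0,0,0],
  [-0.17,-0.85,0,0,0,0],
  [-0.18,-0.72,0,0,0,0],
  [0,0,0,0,0,0],
  [0,0,0,0,0,0],
  [0,0,0,0,0,0],
], gripper=0.65)

```text
time: 24.02
tool_pos: [0.4483, -0.0554, 0.1297]
ee_rot: [3.141, -0.0, 0.561]
wrist_force: [0.1, 0.6, -0.5]
width: 0.033
finger_force: 0.0
```

```bash
python3 -c "
from h import *
tops('w7')
s=load('w7'); rect(cloud(s,True),'placed',300,512,100,330,.094,.102)"
```

```text
[ 0.4482 -0.0554  0.1295]
[384   0   8   9  46] [ 0.6553 -0.0509  0.0846] tool units [4.438 2.666]
[316   0  89  60 503] [ 0.6153 -0.0494  0.0869] tool units [3.612 2.101]
[ 401   67   35  222 2162] [ 0.5515 -0.1627  0.0841] tool units [0.754 3.648]
[465 119  11  16  75] [ 0.6178 -0.174   0.0867] tool units [2.004 4.769]
[462 162  10  16  71] [ 0.5853 -0.1942  0.0865] tool units [1.047 4.764]
[245 207  18  17 233] [ 0.4473 -0.0536  0.0864] tool units [ 0.003 -0.05 ]
[448 241  13  15  96] [ 0.52   -0.2369  0.0874] tool units [-0.902  4.796]
placed 327 mean [ 0.6037 -0.1869  0.0976] rect [ 603.5 -188. ] [53.  13.7] 31.7 z 0.0979
```

Emit:
drive_tool([
  [0,-0.05,0.5,0,0,0],
  [0,0,0.6,0,0,0],
  [0,0,0.6,0,0,0],
  [0,0,0.4,0,0,0],
  [0,0,0,0,0,0],
  [0,0,0,0,0,0],
  [0,0,0,0,0,0],
])

```text
time: 24.95
tool_pos: [0.4475, -0.0532, 0.0466]
ee_rot: [3.14, -0.002, 0.562]
wrist_force: [-0.1, -0.7, -0.3]
width: 0.0327
finger_force: 0.0
```

Emit:
drive_tool([
  [0,0,0,0,0,0],
  [0,0,0,0,0,0],
  [0,0,0,0,0,0],
  [0,0,0,0,0,0],
], gripper=1)

```text
time: 25.45
tool_pos: [0.447, -0.0532, 0.0458]
ee_rot: [3.141, -0.001, 0.562]
wrist_force: [0.7, -2.3, 1.1]
width: 0.0134
finger_force: 30.0
```

Emit:
drive_tool([
  [0,0,-0.6,0,0,0],
  [0,0,-0.8,0,0,0],
  [0,0,-0.8,0,0,0],
  [0,0,-0.8,0,0,0],
  [0,0.7,0,0,0,0],
  [0,0.9,0,0,0,0],
  [0,0.9,0,0,0,0],
  [0.03,0.9,0,0,0,0],
  [0,0.9,0,0,0,0],
  [0,0.67,0,0,0,0],
  [0,0,0,0,0,0],
  [0,0,0,0,0,0],
  [0,0,0,0,0,0],
])

```text
time: 27.08
tool_pos: [0.5531, -0.2196, 0.1656]
ee_rot: [-3.141, -0.0, 0.563]
wrist_force: [0.4, -0.2, -0.5]
width: 0.0133
finger_force: 30.0
```

```bash
python3 -c "
from h import *
hole('w8')"
```

```text
[ 0.55317917 -0.21965846  0.1656958 ] [ 4  6 10  9 67] [8.64179104 9.79104478]
[ 0.5533 -0.2197  0.048 ] tool units [0.003 0.003]
[[237, 240, 242, 242, 241, 241, 243, 244, 244, 244], [238, 240, 241, 242, 243, 242, 244, 212, 199, 196], [178, 219, 178, 126, 150, 150, 133, 173, 190, 186], [173, 177, 127, 96, 99, 102, 101, 143, 185, 188], [175, 180, 156, 109, 101, 104, 111, 170, 189, 188], [174, 179, 184, 177, 158, 156, 179, 192, 191, 187], [174, 179, 184, 184, 181, 181, 186, 192, 190, 188]]
```

Emit:
drive_tool([
  [0,0.005,0.5,0,0,0],
  [0,0,0.5,0,0,0],
  [0,0,0.5,0,0,0],
  [0,0,0.3,0,0,0],
  [0,0,0.2,0,0,0],
  [0,0,0.2,0,0,0],
  [0,0,0.1,0,0,0],
  [0,0,0,0,0,0],
  [0,0,0.15,0,0,0],
  [0,0,0.15,0,0,0],
  [0,0,0.1,0,0,0],
  [0,0,0,0,0,0],
  [0,0,0,0,0,0],
])

```text
time: 28.75
tool_pos: [0.554, -0.2209, 0.0578]
ee_rot: [3.141, -0.001, 0.562]
wrist_force: [1.3, 1.2, 2.0]
width: 0.0133
finger_force: 30.0
```

Emit:
drive_tool([
  [0,0,0,0,0,0],
  [0,0,0,0,0,0],
  [0,0,-0.3,0,0,0],
  [0,0,-0.7,0,0,0],
  [0,0,-0.8,0,0,0],
  [0.1,-0.6,-0.5,0,0,0],
  [0.2,-0.8,0,0,0,0],
  [0.2,-0.92,0,0,0,0],
  [0,0,0,0,0,0],
  [0,0,0,0,0,0],
  [0,0,0,0,0,0],
], gripper=0.65)

```text
time: 30.12
tool_pos: [0.5214, -0.1326, 0.1496]
ee_rot: [3.141, 0.0, 0.561]
wrist_force: [1.3, 0.5, 1.1]
width: 0.0329
finger_force: 0.0
```

Run:
```python
from h import *
tops('w9',.093,.102); s=load('w9'); W=cloud(s,True); o=get_obs()['tool_pos']; c,sn=np.cos(.5624),np.sin(.5624)
T=np.stack([c*(W[...,0]-o[0])+sn*(W[...,1]-o[1]),sn*(W[...,0]-o[0])-c*(W[...,1]-o[1]),W[...,2]],-1)
m=(abs(T[...,1])<.02)&(T[...,2]>.064)&(T[...,2]<.073)&(T[...,0]>-.06)&(T[...,0]<.06); p=T[m]; print('bar',len(p),np.round(p.mean(0),4),np.round(p.min(0),4),np.round(p.max(0),4))
```

```text
[ 0.5213 -0.1325  0.1494]
[191   0  18  35 115] [ 0.6332 -0.0093  0.096 ] tool units [ 4.009 -1.116]
[260  38  12  19  67] [ 0.6377 -0.0678  0.0945] tool units [3.322 0.182]
[456  77  10  16  85] [ 0.7194 -0.2259  0.0972] tool units [2.944 4.616]
[360 132  18  17 225] [ 0.6208 -0.1776  0.0978] tool units [1.503 2.28 ]
[356 180  18  17 213] [ 0.5872 -0.1984  0.098 ] tool units [0.514 2.271]
[352 224  16  16 197] [ 0.5535 -0.2194  0.0977] tool units [-0.477  2.265]
bar 1217 [0.004  0.0019 0.0693] [-0.0476 -0.0058  0.0646] [0.05   0.02   0.0723]
```

View pics/w9.png

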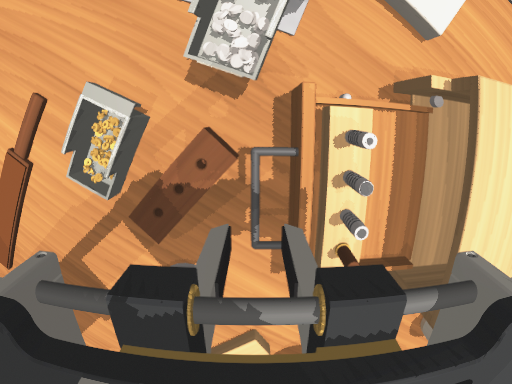

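All three setters are fully down, with tops at 0.098 m, and the bar is between the fingers. I'll grip it and push home.

Emit:
drive_tool([
  [0,0,0.6,0,0,0],
  [0,0,0.7,0,0,0],
  [0,0,0.7,0,0,0],
  [0,0,0.57,0,0,0],
  [0,0,0,0,0,0],
  [0,0,0,0,0,0],
])

```text
time: 30.92
tool_pos: [0.5218, -0.1322, 0.0475]
ee_rot: [3.141, -0.001, 0.561]
wrist_force: [0.5, 0.1, 0.6]
width: 0.0328
finger_force: 0.0
```

Emit:
drive_tool([
  [0,0,0,0,0,0],
  [0,0,0,0,0,0],
  [0,0,0,0,0,0],
  [0,0,0,0,0,0],
], gripper=1)

```text
time: 31.42
tool_pos: [0.5214, -0.1316, 0.0473]
ee_rot: [3.141, -0.001, 0.562]
wrist_force: [0.2, 0.3, 1.8]
width: 0.0068
finger_force: 30.0
```

Emit:
drive_tool([
  [0,0.2,0,0,0,0],
  [0,0.3,0,0,0,0],
  [0,0.4,0,0,0,0],
  [0,0.4,0,0,0,0],
  [0,0.4,0,0,0,0],
  [0,0.3,0,0,0,0],
  [0,0.3,0,0,0,0],
  [0,0.2,0,0,0,0],
  [0,0.15,0,0,0,0],
  [0,0.15,0,0,0,0],
  [0,0.15,0,0,0,0],
  [0,0.1,0,0,0,0],
  [0,0,0,0,0,0],
  [0,0,0,0,0,0],
])

```text
time: 33.17
tool_pos: [0.5859, -0.2348, 0.0473]
ee_rot: [-3.14, -0.0, 0.562]
wrist_force: [-3.1, 2.4, 7.0]
width: 0.0066
finger_force: 30.0
```

Emit:
drive_tool([
  [0,0.05,0,0,0,0],
  [0,0.05,0,0,0,0],
  [0,0,0,0,0,0],
  [0,0,0,0,0,0],
])

```text
time: 33.67
tool_pos: [0.5859, -0.2347, 0.0472]
ee_rot: [-3.132, 0.001, 0.563]
wrist_force: [-8.3, 10.1, 13.4]
width: 0.0072
finger_force: 30.0
```

Emit:
drive_tool([
  [0,-0.1,0,0,0,0],
  [0,0,0,0,0,0],
  [0,0,0,0,0,0],
], gripper=0.65)

```text
time: 34.05
tool_pos: [0.586, -0.2354, 0.0458]
ee_rot: [-3.141, 0.0, 0.561]
wrist_force: [0.1, -0.7, 0.2]
width: 0.0318
finger_force: 0.0
```

Emit:
drive_tool([
  [0,0,-0.3,0,0,0],
  [0,0,-0.7,0,0,0],
  [0,0,-1,0,0,0.9],
  [0,0,-1,0,0,0.9],
  [0,0,-1,0,0,0.9],
  [0,0,-1,0,0,0.88],
  [0,-0.9,0,0,0,0],
  [0,-0.9,0,0,0,0],
  [0,-0.9,0,0,0,0],
  [0,-0.9,0,0,0,0],
  [0,-0.9,0,0,0,0],
  [0,-0.9,0,0,0,0],
  [0,-0.9,0,0,0,0],
  [0,-0.9,0,0,0,0],
  [0,-0.9,0,0,0,0],
  [-0.3,-0.9,0,0,0,0],
  [0,0,0,0,0,0],
  [0,0,0,0,0,0],
], gripper=0)

```text
time: 36.3
tool_pos: [0.5019, 0.1148, 0.2474]
ee_rot: [3.141, -0.001, 0.204]
wrist_force: [-0.0, -0.2, 0.1]
width: 0.0936
finger_force: 0.0
```

```bash
python3 -c "
from h import *
s=snap('wrist','w10'); print(get_obs()['tool_pos'],get_obs()['ee_rot']); t=snap('top','top1'); 
W=cloud(t); rect(W,'handle',295,330,145,190,.05,.074)"
```

```text
[0.50198982 0.11449273 0.24708706] [ 3.14103941e+00 -8.60537234e-04  2.02831899e-01]
handle 149 mean [ 0.6068 -0.2502  0.0653] rect [ 617.  -259.3] [141.4  81.5] 32.5 z 0.0674
```

View pics/w10.png

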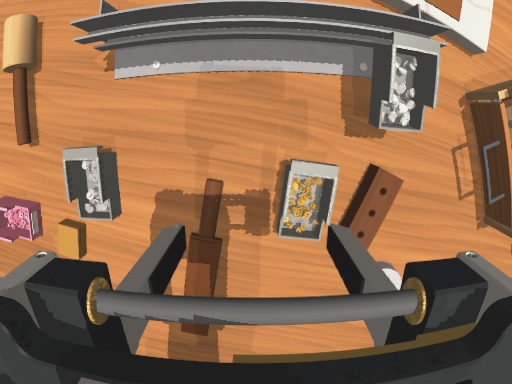

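The wrist view shows bin A at (90,185), bin B at (308,200), the hung bin at (408,80) and the rails along the top from (78,40) to (440,40). I'll measure the rail and bins next.

Run:
```python
from h import *
s=load('w10'); W=cloud(s,True)
for n,a in (('A',(55,125,140,222)),('B',(272,342,152,243))):
    p=rect(W,'bin'+n+' rim',*a,.055,.064)
def line(name,m):
    p=W[m]; 
    vx,vy,x0,y0=cv2.fitLine(p[:,:2].astype(np.float32),cv2.DIST_HUBER,0,.001,.001).ravel()
    if vy<0: vx,vy=-vx,-vy
    t=(p[:,0]-x0)*vx+(p[:,1]-y0)*vy; e=(p[:,0]-x0)*vy-(p[:,1]-y0)*vx
    print(name,len(p),'yaw',round(float(np.arctan2(-vx,vy)),4),'pt',round(float(x0),4),round(float(y0),4),'t',np.round([t.min(),t.max()],4),'rms',e.std().round(4)); return vx,vy,x0,y0
reg=np.zeros(W.shape[:2],bool); reg[0:60,60:512]=1
ms=reg&(W[...,2]>.127)&(W[...,2]<.135)&(W[...,0]<.85)
vx,vy,x0,y0=line('sheet',ms)
yaw=np.arctan2(-vx,vy); c,sn=np.cos(yaw),np.sin(yaw)
d=(W[...,0]-x0)*c+(W[...,1]-y0)*sn; t=-(W[...,0]-x0)*sn+(W[...,1]-y0)*c
# profile of z vs distance in a clear stretch
mm=reg&(t>-.05)&(t<.05)
for a in np.arange(-.04,.01,.002):
    k=mm&(d>=a)&(d<a+.002)
    if k.sum(): z=W[k][:,2]; print(round(a,3),k.sum(),np.round(np.percentile(z,[5,50,95]),4))
```

```text
binA rim 818 mean [0.4725 0.3608 0.0598] rect [458.7 359.7] [80.7 66.5] 11.3 z 0.0601
binB rim 1049 mean [0.5132 0.0436 0.0601] rect [497.   41.7] [80.5 65.8] 4.6 z 0.0602
sheet 1968 yaw 0.1149 pt 0.6919 0.1295 t [-0.1996  0.2388] rms 0.0116
-0.034 6 [0.003  0.0036 0.0045]
-0.032 33 [0.0028 0.0038 0.006 ]
-0.03 47 [0.0026 0.0043 0.0055]
-0.028 67 [0.0026 0.004  0.0056]
-0.026 80 [0.0025 0.0043 0.0056]
-0.024 90 [0.0024 0.0041 0.0055]
-0.022 98 [0.0028 0.0042 0.0058]
-0.02 95 [0.0027 0.0042 0.0055]
-0.018 88 [0.0028 0.0041 0.0052]
-0.016 100 [0.0023 0.0042 0.0057]
-0.014 296 [0.0032 0.0668 0.1181]
-0.012 413 [0.0035 0.0698 0.1203]
-0.01 450 [0.0037 0.0718 0.1206]
-0.008 444 [0.0035 0.071  0.1206]
-0.006 280 [0.0031 0.0697 0.1207]
-0.004 121 [0.0031 0.0044 0.1201]
-0.002 99 [0.0026 0.0043 0.0408]
0.0 93 [0.003  0.005  0.0894]
0.002 114 [0.0034 0.0382 0.0886]
0.004 183 [0.0039 0.0869 0.1254]
0.006 476 [0.0362 0.101  0.1291]
0.008 466 [0.0366 0.104  0.1295]
```

Bin B has been knocked to about (0.497, 0.042), so I'm using the fresh values. The rail edge needs a direct fit.

```bash
cat >> h.py <<'E'
def railfit(W,reg,zl,zh,w=.004):
    m=reg&(W[...,2]>zl)&(W[...,2]<zh); p=W[m][:,:2].astype(np.float32); best=0; rng=np.random.default_rng(0)
    for _ in range(400):
        a,b=p[rng.integers(len(p),size=2)]; L=np.linalg.norm(b-a)
        if L<.1: continue
        n=np.array([b[1]-a[1],a[0]-b[0]])/L; k=abs((p-a)@n)<w
        if k.sum()>best: best=k.sum(); K=k
    q=p[K]; vx,vy,x0,y0=[float(i) for i in cv2.fitLine(q,cv2.DIST_HUBER,0,.001,.001).ravel()]
    if vy<0: vx,vy=-vx,-vy
    t=(q[:,0]-x0)*vx+(q[:,1]-y0)*vy; h,e=np.histogram(t,30)
    print('n',len(p),len(q),'yaw',round(float(np.arctan2(-vx,vy)),4),'pt',round(x0,4),round(y0,4),'ends',[np.round([x0+k*vx,y0+k*vy],4) for k in (t.min(),t.max())],'len',round(float(np.ptp(t)),4)); print(h.tolist())
    return vx,vy,x0,y0
E
python3 - <<'E'
from h import *
W=cloud(load('w10'),True)
reg=np.zeros(W.shape[:2],bool); reg[0:75,60:385]=1
print('rail'); r=railfit(W,reg,.117,.1225)
print('sheet'); s=railfit(W,reg,.1265,.134)
reg[:]=0; reg[0:75,60:470]=1
print('railfull'); railfit(W,reg,.117,.1225)
rect(W,'hung top',370,450,25,140,.10,.122)
t=load('top1'); W=cloud(t); rect(W,'A',135,175,185,230,.052,.068); rect(W,'B',215,250,170,230,.052,.068); reg=np.zeros(W.shape[:2],bool); reg[105:170,140:275]=1; railfit(W,reg,.117,.1225,.006);
E
```

```text
rail
n 1605 1055 yaw 0.1954 pt 0.6726 0.1846 ends [array([0.7063, 0.014 ], dtype=float32), array([0.6375, 0.3618], dtype=float32)] len 0.3546
[32, 37, 35, 34, 33, 37, 38, 42, 44, 36, 44, 44, 44, 33, 38, 40, 41, 35, 41, 33, 31, 32, 35, 35, 30, 30, 28, 27, 22, 24]
sheet
n 1086 1086 yaw 0.1959 pt 0.6949 0.1687 ends [array([0.7241, 0.0211], dtype=float32), array([0.6558, 0.3656], dtype=float32)] len 0.3512
[38, 35, 40, 37, 34, 41, 44, 48, 41, 36, 34, 31, 30, 25, 36, 39, 43, 42, 41, 38, 43, 38, 37, 35, 34, 31, 27, 33, 27, 28]
railfull
n 1892 1126 yaw 0.1958 pt 0.6764 0.1659 ends [array([ 0.7234, -0.071 ], dtype=float32), array([0.6376, 0.3618], dtype=float32)] len 0.4412
[24, 5, 7, 2, 0, 40, 38, 46, 42, 43, 44, 52, 53, 47, 54, 56, 46, 47, 48, 49, 48, 43, 40, 38, 44, 39, 38, 34, 32, 27]
hung top 1502 mean [ 0.6825 -0.0288  0.1121] rect [682.3 -26.5] [100. 104.] 11.8 z 0.1125
A 137 mean [0.4775 0.3638 0.0599] rect [463.9 360.9] [79.6 65.6] 9.7 z 0.06
B 53 mean [0.5055 0.0354 0.0607] rect [501.7  43.5] [76.3 64.1] 6.6 z 0.0605
n 140 78 yaw 0.1988 pt 0.6759 0.1911 ends [array([ 0.7275, -0.0648], dtype=float32), array([0.6415, 0.3622], dtype=float32)] len 0.4355
[2, 0, 2, 2, 2, 3, 1, 3, 2, 2, 2, 3, 2, 2, 4, 2, 2, 4, 2, 4, 3, 4, 4, 2, 4, 2, 2, 4, 2, 5]
```

Emit:
drive_tool([
  [0,0,0,0,0,0.6],
  [0,0,0,0,0,0.63],
  [-0.4,0.9,0.3,0,0,0],
  [-0.48,0.91,0.8,0,0,0],
  [0,0,0.9,0,0,0],
  [0,0,0.9,0,0,0],
  [0,0,0.8,0,0,0],
  [0,0,0,0,0,0],
  [0,0,0,0,0,0],
  [0,0,0,0,0,0],
])

```text
time: 37.65
tool_pos: [0.4737, 0.04, 0.1007]
ee_rot: [3.141, -0.004, 0.08]
wrist_force: [-1.2, 0.5, -0.4]
width: 0.094
finger_force: 0.0
```

```bash
cat >> h.py <<'E'
def binrel(tag,yaw0,rad=.1,zl=.055,zh=.064):
    s=snap('wrist',tag); W=cloud(s,True); o=get_obs(); p0=o['tool_pos']; yaw=o['ee_rot'][2]; c,sn=np.cos(yaw),np.sin(yaw); print(np.round(p0,4),round(float(yaw),4))
    X,Y=W[...,0]-p0[0],W[...,1]-p0[1]; tx,ty=c*X+sn*Y,sn*X-c*Y
    m=(W[...,2]>zl)&(W[...,2]<zh)&(np.hypot(tx,ty)<rad); n,l,st,ce=cv2.connectedComponentsWithStats(m.astype(np.uint8))
    q=np.stack([tx,ty],-1)
    for i in range(1,n):
        if st[i,4]>60: p=q[l==i]; r=cv2.minAreaRect(p.astype(np.float32)*1000); print(st[i],'tool-frame rect',np.round(r[0],1),np.round(r[1],1),round(r[2],1),'min',p.min(0).round(4),'max',p.max(0).round(4))
    return q,m
E
python3 -c "
from h import *
binrel('w11',0)"
```

```text
[0.4735 0.0401 0.1005] 0.0807
[ 213  134   87  102 3035] tool-frame rect [23.9  0.3] [64.7 80.3] 89.9 min [-0.0162 -0.0321] max [0.064  0.0327]
```

View pics/w11.png

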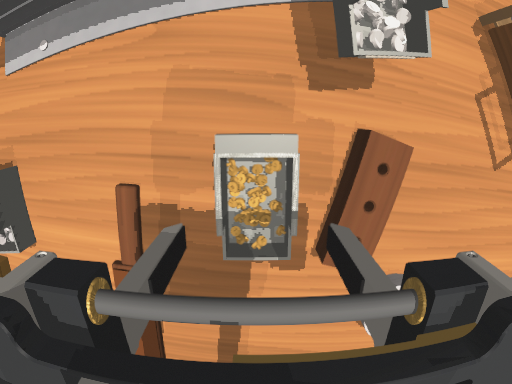

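Bin B is squarely between the fingers (rim centred at pixel (257,195)). I'll go down and grip.

Emit:
drive_tool([
  [0,0,0.5,0,0,0],
  [0,0,0.6,0,0,0],
  [0,0,0.5,0,0,0],
  [0,0,0.26,0,0,0],
  [0,0,0,0,0,0],
  [0,0,0,0,0,0],
])

```text
time: 38.45
tool_pos: [0.4732, 0.0403, 0.0254]
ee_rot: [3.141, -0.002, 0.081]
wrist_force: [0.1, 0.2, -0.6]
width: 0.0938
finger_force: 0.0
```

Emit:
drive_tool([
  [0,0,0,0,0,0],
  [0,0,0,0,0,0],
  [0,0,0,0,0,0],
  [0,0,0,0,0,0],
], gripper=1)

```text
time: 38.95
tool_pos: [0.4723, 0.0402, 0.0244]
ee_rot: [3.141, -0.0, 0.081]
wrist_force: [0.6, -0.7, 0.5]
width: 0.0615
finger_force: 30.0
```

Emit:
drive_tool([
  [0,0,-0.3,0,0,0],
  [0,0,-0.6,0,0,0],
  [0,0,-0.7,0,0,-0.5],
  [0,0,-0.7,0,0,-0.65],
  [0,0,-0.6,0,0,0],
  [0.3,-0.1,0,0,0,0],
  [0.6,-0.1,0,0,0,0],
  [0.7,-0.12,0,0,0,0],
  [0.7,-0.1,0,0,0,0],
  [0.7,-0.1,0,0,0,0],
  [0.6,-0.1,0,0,0,0],
  [0.4,-0.1,0,0,0,0],
  [0.23,-0.1,0,0,0,0],
  [0,0,0,0,0,0],
  [0,0,0,0,0,0],
  [0,0,0,0,0,0],
])

```text
time: 40.95
tool_pos: [0.6314, 0.1052, 0.1405]
ee_rot: [-3.142, -0.0, 0.196]
wrist_force: [-1.0, -0.3, -2.3]
width: 0.0619
finger_force: 30.0
```

```bash
cat >> h.py <<'E'
def lipchk(tag):
    s=snap('wrist',tag); W=cloud(s,True); o=get_obs(); p0=o['tool_pos']; yaw=o['ee_rot'][2]; c,sn=np.cos(yaw),np.sin(yaw); print(np.round(p0,4),np.round(o['ee_rot'],4))
    h0=p0[2]+.0355 # bin top z
    X,Y=W[...,0]-p0[0],W[...,1]-p0[1]; tx,ty=c*X+sn*Y,sn*X-c*Y; z=W[...,2]
    m=(abs(z-h0)<.006)&(abs(ty)<.04)&(tx>-.03)&(tx<.09); q=np.stack([tx[m],ty[m]],-1); r=cv2.minAreaRect(q.astype(np.float32)*1000); print('bin rim',len(q),np.round(r[0],1),np.round(r[1],1),round(r[2],1),'x',np.percentile(q[:,0],[.5,99.5]).round(4))
    m2=(z>.1165)&(z<.1225)&(abs(ty)>.05)&(tx>.03)&(tx<.075)
    p=np.stack([tx[m2],ty[m2]],-1)
    for sgn in(-1,1):
        k=np.sign(p[:,1])==sgn
        if k.sum()>5: print('rail side',sgn,k.sum(),'tx med',np.median(p[k,0]).round(4),'ty',np.median(p[k,1]).round(3))
    a=np.polyfit(p[:,1],p[:,0],1); print('rail tx at 0',round(a[1],4),'slope',round(a[0],4))
E
python3 -c "
from h import *
lipchk('w12')"
```

```text
[0.6315 0.1052 0.1406] [ 3.1416e+00 -4.0000e-04  1.9550e-01]
bin rim 6876 [25.  0.] [80.7 79.8] 0.3 x [-0.014   0.0651]
rail side -1 791 tx med 0.0566 ty -0.118
rail side 1 806 tx med 0.0563 ty 0.111
rail tx at 0 0.0553 slope -0.0106
```

View pics/w12.png

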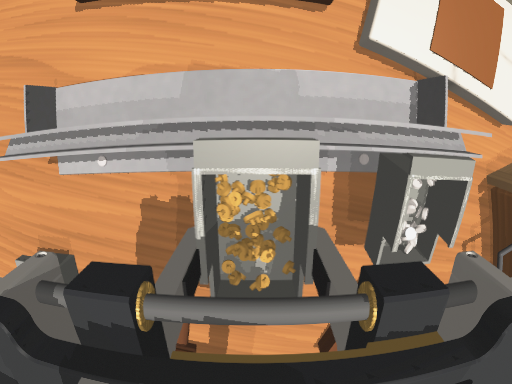

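The lip is over the rail (rail at 55–56 mm, lip point at about 56 mm) and square to it. I'll lower it.

Emit:
drive_tool([
  [0,0,0.3,0,0,0],
  [0,0,0.3,0,0,0],
  [0,0,0.25,0,0,0],
  [0,0,0.2,0,0,0],
  [0,0,0.15,0,0,0],
  [0,0,0.08,0,0,0],
  [0,0,0,0,0,0],
  [0,0,0,0,0,0],
])

```text
time: 42.0
tool_pos: [0.6321, 0.1054, 0.0896]
ee_rot: [-3.142, -0.001, 0.196]
wrist_force: [0.4, -0.4, -1.3]
width: 0.0614
finger_force: 30.0
```

Emit:
drive_tool([
  [0,0,0.05,0,0,0],
  [0,0,0.03,0,0,0],
  [0,0,0,0,0,0],
  [0,0,0,0,0,0],
])

```text
time: 42.5
tool_pos: [0.6323, 0.1054, 0.0872]
ee_rot: [3.141, -0.002, 0.196]
wrist_force: [-3.0, -0.9, 5.3]
width: 0.0621
finger_force: 30.0
```

Emit:
drive_tool([
  [0,0,0,0,0,0],
  [0,0,0,0,0,0],
  [0,0,0,0,0,0],
  [0,0,0,0,0,0],
  [0,0,-0.3,0,0,0],
  [0,0,-0.7,0,0,0],
  [0,0,-0.8,0,0,0],
  [0,0,-0.8,0,0,0],
  [0,0,-0.8,0,0,0],
  [0,0,0,0,0,0],
  [0,0,0,0,0,0],
], gripper=0.1)

```text
time: 43.88
tool_pos: [0.6315, 0.1054, 0.2209]
ee_rot: [-3.141, 0.001, 0.196]
wrist_force: [0.0, -0.6, -1.5]
width: 0.0846
finger_force: 0.0
```

Run:
```python
from h import *
s=snap('wrist','w13'); print(get_obs()['tool_pos'],get_obs()['ee_rot']); W=cloud(s,True)
R=np.array([.6805,.1454]); ex=np.array([.981,.1944]); ey=np.array([-.1944,.981]); D=W[...,:2]-R; rx=D@ex; ry=D@ey; z=W[...,2]
m=(abs(ry+.03)<.025)
for a in np.arange(-.12,.03,.01):
    k=m&(rx>=a)&(rx<a+.01)
    if k.sum(): print(round(a,3),k.sum(),np.percentile(z[k],[50,95]).round(4))
m=(rx>0.0)&(rx<.009)&(z>.118)&(z<.126); print('lip ry hist',np.histogram(ry[m],bins=np.arange(-.22,.08,.01)))
```

```text
[0.63110856 0.10530975 0.21997065] [-3.14115204e+00  2.92358831e-03  1.95789076e-01]
-0.11 381 [0.0803 0.085 ]
-0.1 426 [0.0603 0.0731]
-0.09 355 [0.0543 0.0738]
-0.08 248 [0.059  0.0748]
-0.07 387 [0.0656 0.0778]
-0.06 356 [0.0649 0.0721]
-0.05 327 [0.0631 0.0754]
-0.04 8758 [0.3525 0.3583]
-0.03 3280 [0.3339 0.3363]
-0.02 199 [0.1215 0.1227]
-0.01 593 [0.1227 0.124 ]
-0.0 613 [0.1191 0.1245]
0.01 449 [0.0893 0.1308]
0.02 322 [0.0044 0.1305]
lip ry hist (array([13, 13, 13, 14, 15, 16, 17, 16, 16, 19, 19, 18, 20, 20, 18, 24, 63,
       63, 64, 65, 65, 62, 27, 17, 19, 20, 19, 17, 19]), array([-2.20000000e-01, -2.10000000e-01, -2.00000000e-01, -1.90000000e-01,
       -1.80000000e-01, -1.70000000e-01, -1.60000000e-01, -1.50000000e-01,
       -1.40000000e-01, -1.30000000e-01, -1.20000000e-01, -1.10000000e-01,
       -1.00000000e-01, -9.00000000e-02, -8.00000000e-02, -7.00000000e-02,
       -6.00000000e-02, -5.00000000e-02, -4.00000000e-02, -3.00000000e-02,
       -2.00000000e-02, -1.00000000e-02,  1.94289029e-16,  1.00000000e-02,
        2.00000000e-02,  3.00000000e-02,  4.00000000e-02,  5.00000000e-02,
        6.00000000e-02,  7.00000000e-02]))
```

View pics/w13.png

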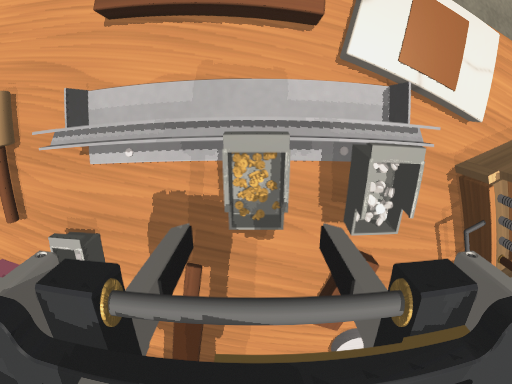

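Bin B hangs at (257,180), its lip over the rail and its lip top at 0.1235 m. Now bin A.

Emit:
drive_tool([
  [-0.4,-0.8,0,0,0,0],
  [-0.46,-0.9,0,0,0,0],
  [-0.46,-0.9,0,0,0,0],
  [-0.46,-0.9,0,0,0,0],
  [-0.46,-0.9,0,0,0,0],
  [-0.46,-0.9,0,0,0,0],
  [-0.46,-0.9,0,0,0,0],
  [-0.46,-0.88,0,0,0,0],
  [0,0,0.7,0,0,0],
  [0,0,0.8,0,0,0],
  [0,0,0.8,0,0,0],
  [0,0,0.7,0,0,0],
  [0,0,0,0,0,0],
  [0,0,0,0,0,0],
  [0,0,0,0,0,0],
], gripper=0)

```text
time: 45.8
tool_pos: [0.4355, 0.3555, 0.1035]
ee_rot: [-3.14, -0.003, 0.196]
wrist_force: [0.0, 0.3, -0.8]
width: 0.0942
finger_force: 0.0
```

```bash
python3 -c "
from h import *
binrel('w14',0)"
```

```text
[0.4355 0.3555 0.1035] 0.1958
[ 214  134   86  101 2934] tool-frame rect [23.6  0.3] [64.9 80.4] 89.9 min [-0.0167 -0.0322] max [0.0637 0.0327]
```

Run:
```python
from h import *
W=cloud(load('top1')); p0=np.array([.4355,.3555]); c,sn=np.cos(.196),np.sin(.196); D=W[...,:2]-p0; tx=c*D[...,0]+sn*D[...,1]; ty=sn*D[...,0]-c*D[...,1]
for a in(-1,1):
    m=(ty*a>.038)&(ty*a<.068)&(W[...,2]>.008)&(abs(tx)<.06); print(a,m.sum(),np.round([tx[m].min(),tx[m].max(),W[m][:,2].max()],3) if m.any() else '')
```

```text
-1 7 [-0.039  0.036  0.012]
1 6 [-0.004  0.05   0.012]
```

Emit:
drive_tool([
  [0,0,0.5,0,0,0],
  [0,0,0,0,0,0],
])

```text
time: 46.1
tool_pos: [0.4341, 0.3546, 0.0813]
ee_rot: [3.141, 0.002, 0.196]
wrist_force: [0.1, 0.4, 0.2]
width: 0.0941
finger_force: 0.0
```

Both sides are clear.

Emit:
drive_tool([
  [0,0,0.5,0,0,0],
  [0,0,0.5,0,0,0],
  [0,0,0.46,0,0,0],
  [0,0,0,0,0,0],
  [0,0,0,0,0,0],
])

```text
time: 46.72
tool_pos: [0.4353, 0.3554, 0.0244]
ee_rot: [-3.141, -0.001, 0.196]
wrist_force: [-0.0, -0.4, 0.0]
width: 0.094
finger_force: 0.0
```

Emit:
drive_tool([
  [0,0,0,0,0,0],
  [0,0,0,0,0,0],
  [0,0,0,0,0,0],
  [0,0,0,0,0,0],
], gripper=1)

```text
time: 47.22
tool_pos: [0.4348, 0.355, 0.0237]
ee_rot: [-3.142, -0.0, 0.196]
wrist_force: [-0.3, 0.4, 0.4]
width: 0.0618
finger_force: 30.0
```

Emit:
drive_tool([
  [0,0,-0.3,0,0,0],
  [0,0,-0.6,0,0,0],
  [0,0,-0.7,0,0,0],
  [0,0,-0.7,0,0,0],
  [0,0,-0.6,0,0,0],
  [0.3,0.3,0,0,0,0],
  [0.5,0.55,0,0,0,0],
  [0.6,0.65,0,0,0,0],
  [0.6,0.65,0,0,0,0],
  [0.6,0.6,0,0,0,0],
  [0.5,0.55,0,0,0,0],
  [0.33,0.34,0,0,0,0],
  [0.2,0.2,0,0,0,0],
  [0,0,0,0,0,0],
  [0,0,0,0,0,0],
  [0,0,0,0,0,0],
])

```text
time: 49.22
tool_pos: [0.6064, 0.2334, 0.1398]
ee_rot: [-3.141, -0.0, 0.197]
wrist_force: [0.7, 0.4, -3.6]
width: 0.062
finger_force: 30.0
```

```bash
python3 -c "
from h import *
lipchk('w15')"
```

```text
[0.6065 0.2333 0.1398] [-3.1414e+00 -3.0000e-04  1.9700e-01]
bin rim 6891 [24.6 -0. ] [79.9 80.6] 89.9 x [-0.014   0.0646]
rail side -1 426 tx med 0.0565 ty -0.08
rail side 1 1472 tx med 0.051 ty 0.121
rail tx at 0 0.0535 slope -0.0285
```

Emit:
drive_tool([
  [0.02,0,0.3,0,0,0],
  [0,0,0.3,0,0,0],
  [0,0,0.25,0,0,0],
  [0,0,0.2,0,0,0],
  [0,0,0.15,0,0,0],
  [0,0,0.08,0,0,0],
  [0,0,0.04,0,0,0],
  [0,0,0.03,0,0,0],
  [0,0,0,0,0,0],
  [0,0,0,0,0,0],
])

```text
time: 50.52
tool_pos: [0.6082, 0.2329, 0.0866]
ee_rot: [-3.141, -0.002, 0.196]
wrist_force: [-1.5, -0.7, 2.6]
width: 0.062
finger_force: 30.0
```

Emit:
drive_tool([
  [0,0,0,0,0,0],
  [0,0,0,0,0,0],
  [0,0,0,0,0,0],
  [0,0,0,0,0,0],
  [0,0,-0.3,0,0,0],
  [0,0,-0.7,0,0,0],
  [0,0,-0.8,0,0,0],
  [0,0,-0.8,0,0,0],
  [0,0,-0.8,0,0,0],
  [-0.4,0.4,-0.5,0,0,0],
  [-0.4,0.8,-0.5,0,0,0],
  [-0.4,0.9,0,0,0,0],
  [0,0.9,0,0,0,0],
  [0,0.9,0,0,0,0],
  [0,0.9,0,0,0,0],
  [0,0.9,0,0,0,0],
  [0,0,0,0,0,0],
  [0,0,0,0,0,0],
], gripper=0.1)

```text
time: 52.78
tool_pos: [0.6051, 0.0002, 0.2622]
ee_rot: [-3.141, -0.001, 0.196]
wrist_force: [0.3, 0.2, -0.5]
width: 0.0845
finger_force: 0.0
```

Run:
```python
from h import *
s=snap('wrist','w16'); print(get_obs()['tool_pos'],get_obs()['ee_rot']); W=cloud(s,True)
R=np.array([.6805,.1454]); ex=np.array([.981,.1944]); ey=np.array([-.1944,.981]); D=W[...,:2]-R; rx=D@ex; ry=D@ey; z=W[...,2]
for y0 in(-.03,.10):
    m=abs(ry-y0)<.025; 
    for a in(-.02,-.01,0,.01):
        k=m&(rx>=a)&(rx<a+.01); print(y0,a,k.sum(),np.percentile(z[k],[50,95]).round(4))
ex=np.array([.530,-.848]); ey=np.array([.848,.530])
# tray: distance of panel/bar/setters relative to organiser front edge
O=np.array([.6237,-.2849]); D=W[...,:2]-O; a=D@ex; b=D@ey
for n,zl,zh in(('bar',.064,.0725),('panel',.081,.087),('setter',.094,.101),('org',.123,.129)):
    m=(z>zl)&(z<zh)&(abs(b)<.03 if n in('bar','org') else abs(b)<.09)&(a>-.12)&(a<.12); print(n,m.sum(),np.percentile(a[m],[2,50,98]).round(4) if m.any() else '')
t=snap('top','top2'); w=cloud(t); w0=cloud(load('top0'))
rect(w0,'h0',295,330,145,190,.05,.074); rect(w,'h',295,330,145,190,.05,.074)
```

```text
[0.60499835 0.00067655 0.26210552] [-3.14114136e+00 -9.02601996e-04  1.96727484e-01]
-0.03 -0.02 341 [0.0654 0.1224]
-0.03 -0.01 426 [0.1225 0.1241]
-0.03 0 256 [0.1231 0.1248]
-0.03 0.01 530 [0.0959 0.1307]
0.1 -0.02 236 [0.0803 0.1224]
0.1 -0.01 381 [0.1221 0.1239]
0.1 0 200 [0.1227 0.1246]
0.1 0.01 361 [0.0919 0.1304]
bar 329 [-0.0673 -0.0612  0.0291]
panel 766 [-0.0256 -0.0203 -0.0138]
setter 0 
org 1871 [0.0003 0.0441 0.0974]
h0 148 mean [ 0.6057 -0.251   0.0649] rect [ 616.1 -260.7] [138.5  81.8] 31.7 z 0.067
h 147 mean [ 0.6047 -0.2499  0.0659] rect [ 616.2 -257.3] [141.2  80.2] 27.7 z 0.0676
```

View pics/w16.png

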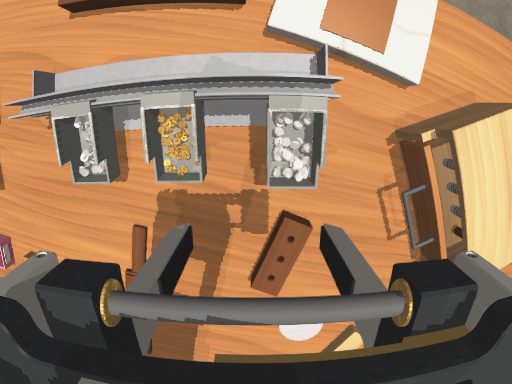

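Run:
```python
from h import *
ex=np.array([.530,-.848]); ey=np.array([.848,.530]); O=np.array([.6237,-.2849])
for t in('w1','w10','w16'):
    W=cloud(load(t),True); D=W[...,:2]-O; a=D@ex; b=D@ey; z=W[...,2]
    m=(z>.064)&(z<.0725)&(abs(b)<.03)&(a>-.08)&(a<-.05); p=(z>.081)&(z<.087)&(abs(b)<.09)&(a>-.04)&(a<0); o=(z>.123)&(z<.129)&(abs(b)<.08)
    print(t,a[m].mean().round(4),np.percentile(a[p],[2,50,98]).round(4),np.percentile(a[o],1).round(4))
```

```text
w1 -0.0645 [-0.0256 -0.0208 -0.0137] -0.0002Traceback (most recent call last):
  File "<stdin>", line 6, in <module>
    return _quantile_unchecked(
        a, q, axis, out, overwrite_input, method, keepdims, weights)
    return _ureduce(a,
                    func=_quantile_ureduce_func,
    ...<5 lines>...
                    overwrite_input=overwrite_input,
                    method=method)
    r = func(a, **kwargs)
    result = _quantile(arr,
                       quantiles=q,
    ...<2 lines>...
                       out=out,
                       weights=wgt)
    slices_having_nans = np.isnan(arr[-1, ...])
                                  ~~~^^^^^^^^^
IndexError: index -1 is out of bounds for axis 0 with size 0
```

The tray panel sits where it was at the start (−0.0256/−0.0138 in both views), so the tray is home. Both bins hang, and the arm is clear.

```bash
python3 -c "
from bench import close_job
print(close_job())"
```

```text
the job is handed in; nothing more can be done
None
```

I handed the job in at about 53 s of the 208 s allowed, with no verdict returned: by my last measurements all three setters stand fully down in the tray, the tray is home, and both bench bins hang on the top rail.

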